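# Take the bottle brush off its hook and stand it in the measuring jug

### The arm

A 6-joint arm with a two-finger parallel gripper is mounted at the origin on the work surface. World frame = base frame: x ahead of the robot, y to its left, z up, the work surface at z = 0. Lengths are in mm, angles in rad, forces in N, time in s.
With the tool pointing down it reaches from about 325 to 1000 mm from the base axis. Payload 5.1 kg.
Tool frame: the origin (TCP) lies at the very end of the fingers, on their centre line; the grasp point (between the pads) lies 19 mm behind it (r.grip_depth is the distance from the TCP to the grasp point, in mm); z points along the fingers, x is the direction in which the jaws open and shut, and the axes are right-handed (so a half turn about z gives the same grasp; the last joint's range is limited). The gripper opens to 85 mm and grips with 20 to 120 N. Pads are 22 mm wide; open, the fingers measure 114 mm over their backs; the gripper's body (76 mm by 85 mm) begins 54 mm behind the grasp point. The pads swing forward as they close: fully open they stand 13 mm farther back than shut.
Start: joints at [-0.083, 0.124, 1.65, -0, 1.367, -0.083], TCP at [649.988, -0.028, 231.322] pointing down, gripper open.
Joint ranges: [-2.61, 2.61], [-1.02, 2.33], [0.03, 2.71], [-1.35, 4.49], [0.32, 2.68], [-2.91, 2.91]. Speed limits (rad/s): [2.57, 2.57, 3.14, 3.14, 3.14, 3.14].

### API

Orientations are given as a rotation vector (axis times angle).
In Python, from station import r, grab_frame, camera_model gives the robot as it stands.
- The arm moves only by the shell command python3 -m jog 'ROWS' [FORCE]. ROWS is JSON, a list of rows, each a list of 5 numbers: the shift along the world's x, y, z in cm, then the turn about the world's z in degrees, then the gripper's target within -1 to 1 (fully open at 1, half-way at 0, shut at -1). In form: [[tx, ty, tz, yaw, jaw], ...]. A call has 1 to 12 rows; each row shifts and turns the pose as measured when the row begins; what a row does not reach is not made up. A row lasts 1/8 s, in which the tool goes at most 62.5 mm and 10.7 degrees, less where a joint would pass 70% of its speed; a pose out of reach is approached as far as the arm can. A call is refused whole if a number of a shift passes 6.25 or a number of a turn 10.7, either way. A call with a gripper value outside its range is refused whole. The fingers move at their own pace and stop on an object; FORCE is the grip in N (left out, the last holds). Time passes only in rows, so rows that do not move let the fingers close. It gives the time, the measured TCP pose, the force and the opening at its end, in the units of the state.
- r.state(): the state, without advancing time (a new reading comes with each control period).
- grab_frame(name): name is "scene" or "side" or "wrist"; returns (picture, depth): 480x640x3 uint8, red, green, blue; 480x640 float32, mm along the optical axis (not along the pixel's ray), 0 where there is no reading.
- camera_model(name): a dict with "fovy" (degrees; the focal length in pixels is half the picture's height over the tangent of half this angle, whatever the lens; pixels are square), "cx", "cy" (the principal point, pixels), "R" (3x3) and "t" (3): a world point X has camera coordinates R X + t; the wrist camera has in their place "tool_from_camera" (4x4, takes a point from camera to tool coordinates, whose origin is the TCP and whose axes are the tool frame's). Camera axes: x right, y down, z forward; pixel columns grow to the right and rows downward; lengths in mm; the calibration is good to about 2 mm. A picture is of the moment at which its call begins: read the wrist's pose just before it. camera_model takes no time and is no camera call.
- r.sign_off(): hands the job in, once; it reports no verdict.
The state is a dict: "time": time; "q": joint angles; "joint_velocities": joint speeds; "joint_efforts": joint torques, N m; "ee_pos": TCP position; "eef_rot": TCP orientation; "force": force on the tool from outside, world axes, zero at the start; "moment": the same for the moment, N m; "gripper_width": opening from 0.0 (shut) to 1.0 (fully open).
Only numpy, scipy, OpenCV 4.12 (cv2) and the standard library are available. Lean on these libraries where they do the work, as an engineer would, in place of code of your own. Each camera call takes 0.05 s, during which the arm holds its last target.

### The job

Lift the bottle brush up and off its hook on the dish rack and stand it bristles-down in the glass measuring jug, lowering it all the way to the bottom before you let go. Leave the other two utensils hanging on their hooks, and the jug and everything else standing where they are.

Things in the scene. Friction and masses are not known exactly. Their poses are not given: they have to be found in the camera images.
- bottle_brush: Bottle brush (about 70 g) hanging on one of the rack's three hooks (which one varies): white loop, white round handle, round grey cylinder of bristles 42 mm across and 80 mm long at the bottom; 187 mm overall. Origin: centre of the hanging loop. z runs up along the brush, from tip to loop (upright as it hangs); the loop lies in its y-z plane; its x is the line of the hook wire.
- brush_loop (a point): Centre of the bottle brush's hanging loop, the place to grip it, across its width. The loop is an oval of round 7 mm bar, 34 mm wide (brush y; its sides run straight and upright for 20 mm), 50 mm high (z), with a hole 20 mm wide and 36 mm high. It hangs with the inside top of the loop on the hook wire, and swings easily.
- brush_tip (a point): The lowest point of the bottle brush, the end of its bristles, 162 mm straight below the loop's centre.
- rack: Steel wire dish rack, fixed, with plates and a black cutting board on edge in its slots; 240 mm high, 400 mm long (its y), 260 mm deep. Three hooks 95 mm apart stand out from its long top rail, pointing along its -x, away from the rack. Origin: on the floor under the middle hook's seat; z up. The top rail, 240 mm high, is at x = 45 mm; the rack lies behind it, to x = 305 mm.
- hook1 (a point): Seat of the rack's middle hook: top of the 6 mm wire where a loop hangs, 225 mm up (hung loops' centres: 207 mm). The other two seats are 95 mm to either side along the rack's y. Outwards (rack -x) the wire turns up to a tip 23 mm in front of the seat and 14 mm higher: a loop must rise 14 mm or more (it can rise 30 mm before its lower end meets the wire), then be drawn off outwards.
- jug: Clear glass measuring jug (about 0.42 kg), loose, standing upright, 125 mm high, 105 mm across at the mouth (97 mm inside), 91 mm at the foot (83 mm inside); bar handle reaching 96 mm from the axis towards its +y, small lip at -y, white graduation lines. Origin: centre of the underside; inner floor 6 mm up; z up along its axis.
- dish_brush: Dish-washing brush with the same white loop and handle but a flat round head 54 mm across; hangs on another hook. Origin: centre of its loop. To be left hanging.
- scraper: Pan scraper with the same white loop and handle but a flat grey blade 58 mm wide; hangs on another hook. Origin: centre of its loop. To be left hanging.
- beaker: Plain white plastic beaker, no handle, 98 mm high, 74 mm across; stands near the jug. Origin: centre of its underside. Not to be moved.
- bowl: Steel bowl, 130 mm across, 55 mm high. Origin: centre of its underside. Not to be moved.
- detergent: Clear bottle of detergent, 66 mm across, 205 mm high. Origin: centre of its underside. Not to be moved.
- tablet_jar: Grey jar with a white cap, 84 mm across, 85 mm high. Origin: centre of its underside. Not to be moved.
- tubs: Two nested white dish tubs, fixed, 398 mm (over the hand grips) by 304 mm, 157 mm high. Origin: centre of the underside; the long side is along its x.
Things that resemble listed ones, but are neither listed nor needed, are in the scene too. Of the things shaped like the scraper, the white one is meant.

How it is judged:
By the outcome, as a careful person would: the job done as asked, in the order asked, and still so for the second after the job is handed in, with the robot touching nothing.
It also fails if it takes over 54 s, if anything falls off the work surface, if the arm or the gripper's body presses on something with over 40 N, if the wrist force passes 120 N, or if a joint passes its speed limit or range.

## Working session

There is one attempt and no reset: what is moved stays moved. The work goes in short steps, Python scripts to look and compute and a shell command to move; the robot and the scene stay as the last step left them, time stands still between calls to the robot, and variables do not carry over. Pictures are saved under pics/ and viewed, and the job is handed in when it is done.

```bash
mkdir -p pics; ls; cat > h.py <<'E'
import numpy as np,cv2
from station import r,grab_frame,camera_model
from scipy.spatial.transform import Rotation as Ro
def f(m): return 240/np.tan(np.radians(m["fovy"])/2)
def snap(n,fn):
    s=r.state(); p,d=grab_frame(n); cv2.imwrite(f"pics/{fn}.png",p[:,:,::-1]); np.savez(f"pics/{fn}.npz",p=p,d=d,pos=s["ee_pos"],rot=s["eef_rot"]); return p,d,s
def cam(n,fn=None):
    m=camera_model(n)
    if n=="wrist":
        z=np.load(f"pics/{fn}.npz"); T=np.array(m["tool_from_camera"]); Rw=Ro.from_rotvec(z["rot"]).as_matrix()
        R=Rw@T[:3,:3]; o=Rw@T[:3,3]+z["pos"]
    else:
        R=np.array(m["R"]).T; o=-R@np.array(m["t"])
    return m,R,o
def ray(n,u,v,fn=None):
    m,R,o=cam(n,fn); return o,R@np.array([(u-m["cx"])/f(m),(v-m["cy"])/f(m),1.])
def plane(n,u,v,h,fn=None):
    o,d=ray(n,u,v,fn); return o+d*(h-o[2])/d[2]
def dep(n,u,v,fn):
    d=np.load(f"pics/{fn}.npz")["d"][int(v),int(u)]; o,k=ray(n,u,v,fn); return o+k*d
def tri(rs):
    A=0;b=0
    for o,d in rs:
        d=d/np.linalg.norm(d);P=np.eye(3)-np.outer(d,d);A=A+P;b=b+P@o
    x=np.linalg.solve(A,b); return x,[np.linalg.norm((np.eye(3)-np.outer(d,d)/(d@d))@(x-o)) for o,d in rs]
E
python3 - <<'E'
from h import *
for n in("scene","side","wrist"):
    snap(n,n+"0"); m,R,o=cam(n,n+"0"); print(n,m["fovy"],o.round(),R[:,2].round(2))
E
```

```text
pics
scene 42.318647765664366 [1335.  522. 1034.] [-0.64 -0.31 -0.71]
side 45.50753021864532 [1148. -462.  769.] [-0.58  0.56 -0.59]
wrist 68.3330027539929 [649.  70. 374.] [-0.   -0.27 -0.96]
```

View pics/scene0.png

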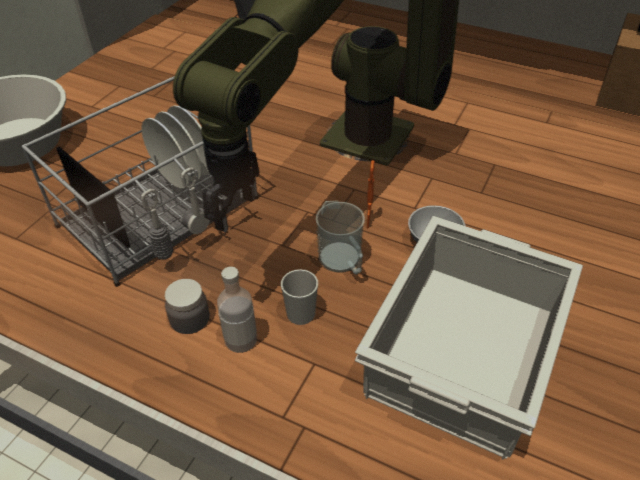

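View pics/side0.png

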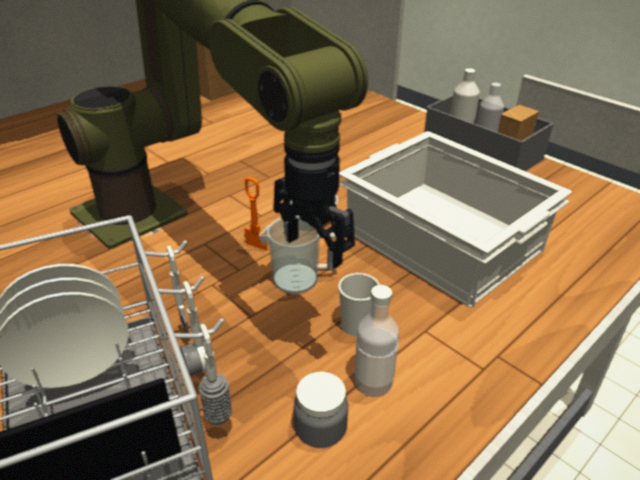

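View pics/wrist0.png

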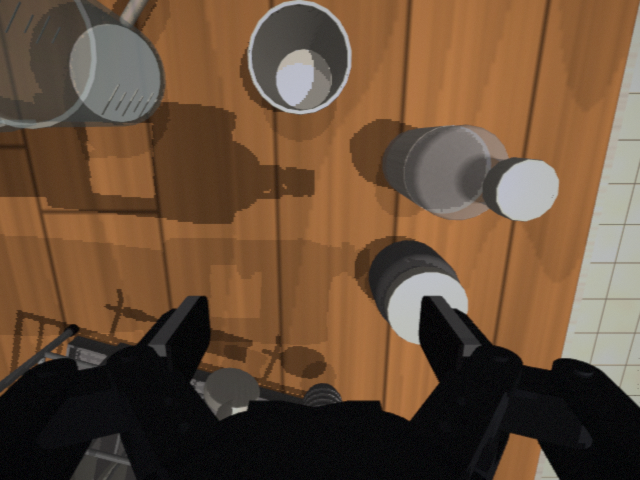

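Scene view: the bottle brush hangs at about (160,240), the jug stands at (340,240) and the beaker at (300,297). In the side view the brush's bristles are at (214,395) and its loop is near (207,345). I'll zoom in on both.

```bash
python3 - <<'E'
import cv2
a=cv2.imread("pics/scene0.png")[160:280,100:240];cv2.imwrite("pics/z1.png",cv2.resize(a,None,fx=5,fy=5,interpolation=cv2.INTER_CUBIC)[:600,:700])
a=cv2.imread("pics/side0.png")[230:430,140:260];cv2.imwrite("pics/z2.png",cv2.resize(a,None,fx=3,fy=3,interpolation=cv2.INTER_CUBIC))
a=cv2.imread("pics/scene0.png")[180:330,270:390];cv2.imwrite("pics/z3.png",cv2.resize(a,None,fx=4,fy=4,interpolation=cv2.INTER_CUBIC))
a=cv2.imread("pics/side0.png")[200:350,240:390];cv2.imwrite("pics/z4.png",cv2.resize(a,None,fx=4,fy=4,interpolation=cv2.INTER_CUBIC))
E
```

```text
(no output)
```

View pics/z1.png

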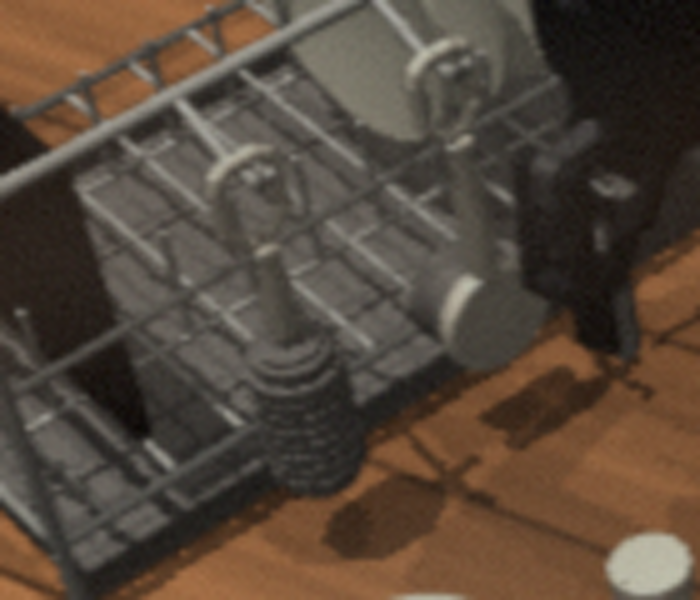

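View pics/z2.png

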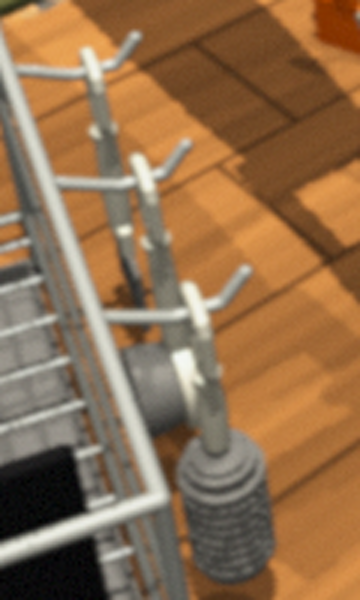

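View pics/z3.png

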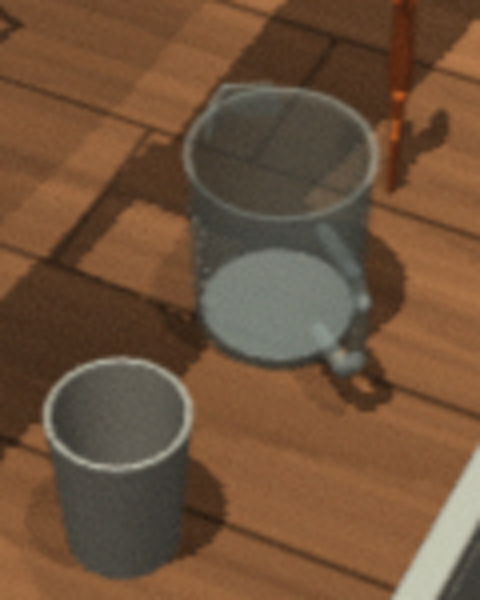

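View pics/z4.png

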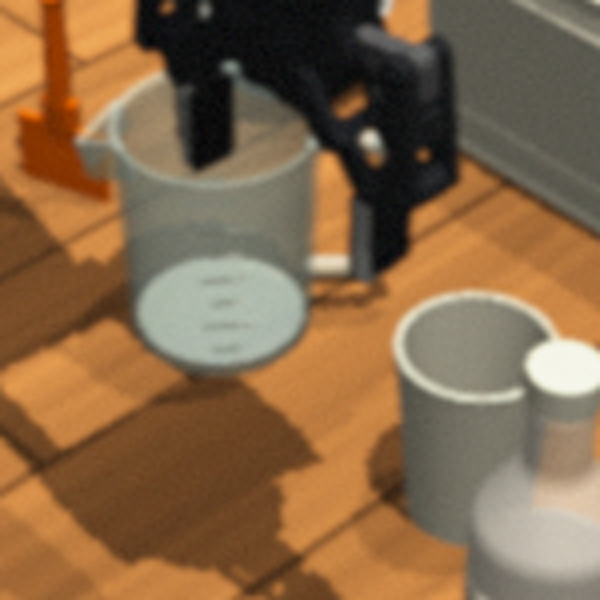

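```bash
python3 - <<'E'
from h import *
P=lambda a,b:tri([ray("scene",*a),ray("side",*b)])
S=lambda x,y:(100+x/5-.4,160+y/5-.4); D=lambda x,y:(140+x/3-.3,230+y/3-.3)
for n,a,b in [("bb looptop",S(243,150),D(193,286)),("mid looptop",S(437,45),D(140,157)),("bristle low",S(318,488),D(232,578)),
  ("bb neck",S(272,258),D(214,450)),("tip bb",S(268,183),D(246,270)),("root bb",S(180,100),D(105,316)),("root mid",S(378,0),D(55,183))]:
    x,e=P(a,b);print(n,x.round(1),np.round(e,1))
print("rail",plane("scene",*S(0,185),240).round(),plane("scene",*S(330,5),240).round(), plane("side",*D(155,490),240).round(),plane("side",*D(10,60),240).round())
# jug rim/floor/ beaker, ellipse extents
J=lambda x,y:(270+x/4-.4,180+y/4-.4);K=lambda x,y:(240+x/4-.4,200+y/4-.4)
for h,pts in ((125,[J(184,152),J(378,155),J(280,87),J(280,217)]),(6,[J(202,305),J(355,305),J(278,248),J(278,362)])):
    q=[plane("scene",*p,h) for p in pts];print(h,[x[:2].round() for x in q],(sum(q[:2])/2).round(),(sum(q[2:])/2).round())
q=[plane("side",*K(*p),6) for p in[(135,310),(308,310),(222,253),(222,366)]];print([x[:2].round() for x in q])
q=[plane("side",*K(*p),125) for p in[(110,130),(317,130),(215,183)]];print([x[:2].round() for x in q])
q=[plane("scene",*J(*p),98) for p in[(43,412),(191,412),(118,359),(118,468)]];print("beaker",[x[:2].round() for x in q])
print("handle",P(J(346,360),K(330,266)))
E
```

```text
bb looptop [ 654.4 -199.4  233.2] [0.2 0.2]
mid looptop [ 566.1 -168.8  233.5] [0.3 0.3]
bristle low [ 657.4 -206.1   36.7] [0.8 0.8]
bb neck [ 656.7 -209.5  154.4] [14.9 14.9]
tip bb [ 665.4 -178.1  234.6] [1.2 1.2]
root bb [ 644.5 -237.8  235.9] [1.3 1.3]
root mid [ 553.3 -207.6  233.4] [0.5 0.5]
rail [ 718. -265.  240.] [ 570. -218.  240.] [ 742. -275.  240.] [ 463. -178.  240.]
125 [array([480.,  81.]), array([436., 174.]), array([410., 105.]), array([502., 147.])] [458. 127. 125.] [456. 126. 125.]
6 [array([476.,  89.]), array([438., 167.]), array([416., 108.]), array([496., 146.])] [457. 128.   6.] [456. 127.   6.]
[array([428.,  94.]), array([490., 159.]), array([424., 158.]), array([492.,  98.])]
[array([429.,  85.]), array([498., 157.]), array([496.,  94.])]
beaker [array([653.,  89.]), array([620., 155.]), array([605., 106.]), array([668., 139.])]
handle (array([483.92283118, 181.82625287,  16.23371912]), [np.float64(2.3818928498221696), np.float64(2.381892849822485)])
```

```bash
python3 - <<'E'
from h import *
s=r.state(); print(Ro.from_rotvec(s["eef_rot"]).as_matrix().round(3), r.grip_depth)
print("jar",plane("scene",186,292,85).round(),plane("wrist",428,310,85,"wrist0").round(),"det",plane("scene",230,274,205).round(),plane("wrist",521,190,205,"wrist0").round())
E
```

```text
[[ 1.     0.    -0.002]
 [ 0.    -1.     0.   ]
 [-0.002 -0.    -1.   ]] 18.700000000000003
jar [746. -74.  85.] [751. -79.  85.] det [752.  48. 205.] [747.  46. 205.]
```

```bash
python3 -m jog '[[0,-2,3,-5,0.6],[0,-3,3,-5,0.6],[0,-3,1,-5,0.6],[0,-3,0,-4,0.6],[0,0,0,0,0.6]]' 60; python3 - <<'E'
from h import *
snap("wrist","w1")
E
```

```text
time: 0.78
ee_pos: [647.8, -112.2, 299.3]
eef_rot: [-3.094, 0.532, 0.01]
force: [0.4, 0.5, -0.6]
gripper_width: 0.798
```

View pics/w1.png

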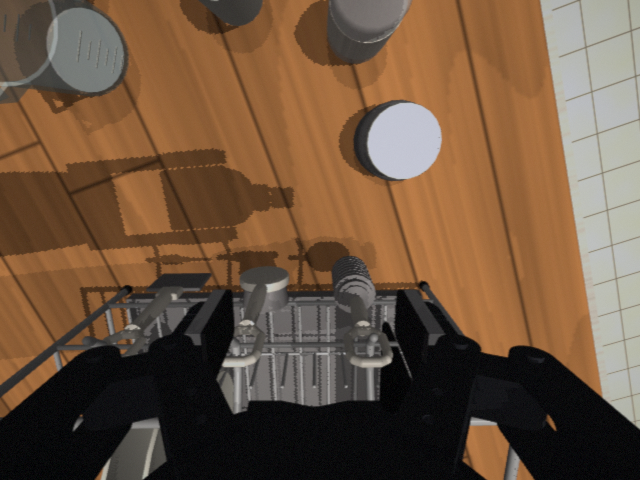

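The wrist view shows the brush loop at about (368,350). The rack rail runs level across the image, so the yaw is right. I'll zoom in for exact pixels.

```bash
python3 - <<'E'
import cv2
a=cv2.imread("pics/w1.png")[240:390,290:440];cv2.imwrite("pics/z5.png",cv2.resize(a,None,fx=4,fy=4,interpolation=cv2.INTER_CUBIC))
E
```

```text
(no output)
```

View pics/z5.png

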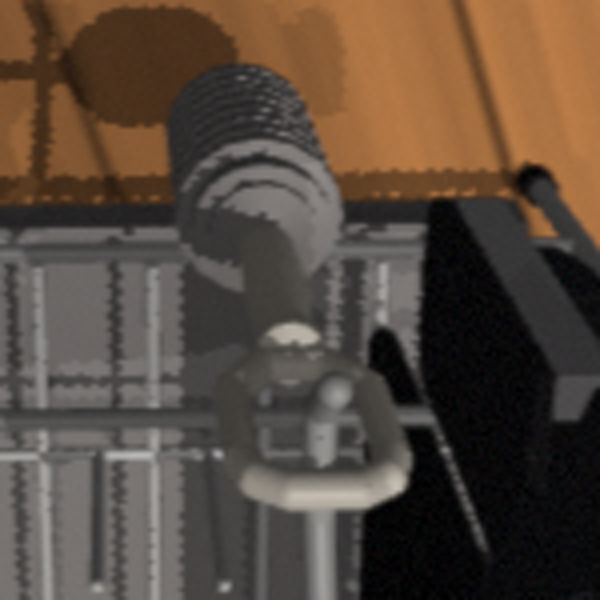

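```bash
python3 - <<'E'
from h import *
W=lambda x,y:(290+x/4-.4,240+y/4-.4)
for p,h in (((325,488),229),((325,505),228.5),((328,390),239),((293,338),182)): print(p,plane("wrist",*W(*p),h,"w1").round(1))
S=lambda x,y:(100+x/5-.4,160+y/5-.4); D=lambda x,y:(140+x/3-.3,230+y/3-.3)
rs=[ray("scene",*S(244,155)),ray("side",*D(194,292)),ray("wrist",*W(325,488),"w1")]
print(tri(rs),tri(rs[1:]),tri(rs[::2]))
L,Rr=plane("wrist",*W(243,478),228,"w1"),plane("wrist",*W(410,468),228,"w1");print(L,Rr,np.degrees(np.arctan2(*(Rr-L)[1::-1])))
# jug from wrist, floor disc
print(plane("wrist",86,52,6,"w1"),plane("wrist",114,74,6,"wrist0"))
for u,v in((371,360),(366,362),(378,361)):print(dep("wrist",u,v,"w1"))
E
```

```text
(325, 488) [ 657.2 -200.8  229. ]
(325, 505) [ 656.2 -204.4  228.5]
(328, 390) [ 663.7 -176.1  239. ]
(293, 338) [ 658.3 -198.4  182. ]
(array([ 656.08927762, -199.4578136 ,  231.13913581]), [np.float64(1.2984441720635367), np.float64(0.7671682778168535), np.float64(1.2568549788085146)]) (array([ 656.77347096, -199.96624234,  230.96274347]), [np.float64(0.7242854295710194), np.float64(0.724285429571069)]) (array([ 657.53069123, -196.43195829,  234.57626738]), [np.float64(0.27084418999278), np.float64(0.2708441899927177)])
[ 644.20434667 -194.86694412  228.        ] [ 672.27826289 -202.51790043  228.        ] -15.244544453016523
[458.1824157  126.75332575   6.        ] [457.06426013 127.88479097   6.        ]
[ 657.77625488 -198.44879705  230.59014159]
[671.35189662 -46.53269848 442.77357743]
[ 662.13215918 -200.41788941  231.11801143]
```

```bash
python3 -m jog '[[0.3,-3,0,0.5,0.6],[0.3,-3,0,0.5,0.6],[0.3,-2.8,0,0,0.6],[0,0,-2,0,0.6],[0,0,0,0,0.6]]' 60; python3 - <<'E'
from h import *
snap("side","s1");p=cv2.imread("pics/s1.png")[200:430,120:320];cv2.imwrite("pics/z6.png",cv2.resize(p,None,fx=2.6,fy=2.6))
E
```

```text
time: 1.45
ee_pos: [656.8, -194.3, 275.0]
eef_rot: [-3.097, 0.486, 0.019]
force: [-0.1, 0.3, -0.7]
gripper_width: 0.799
```

View pics/z6.png

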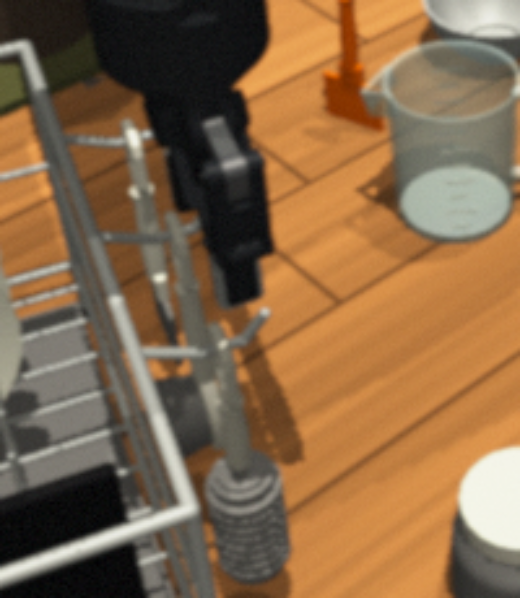

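The fingers are straddling above the loop. They still need 5.5 mm inward, then I can descend.

```bash
python3 -m jog '[[0,-0.55,0,0,0.6],[0,0,-2,0,0.6],[0,0,-2,0,0.6],[0,0,-2,0,0.6],[0,0,-2,0,0.6],[0,0,-0.6,0,0.6],[0,0,0,0,0.6]]' 60
```

```text
time: 2.38
ee_pos: [656.5, -197.4, 183.3]
eef_rot: [-3.098, 0.481, 0.018]
force: [0.2, 0.1, 0.2]
gripper_width: 0.799
```

```bash
python3 -m jog '[[0,-0.3,0.2,0,0.3],[0,0,0,0,-0.5],[0,0,0,0,-1],[0,0,0,0,-1],[0,0,0,0,-1],[0,0,0,0,-1]]' 60; python3 - <<'E'
from h import *
print(r.grip_depth)
for n in("side","scene"):
    snap(n,n+"2")
a=cv2.imread("pics/side2.png")[230:430,130:280];b=cv2.imread("pics/scene2.png")[160:280,100:230]
cv2.imwrite("pics/z7.png",np.hstack([cv2.resize(a,(390,520)),cv2.resize(b,(400,520))]))
E
```

```text
time: 3.12
ee_pos: [657.8, -201.3, 188.6]
eef_rot: [-3.099, 0.481, 0.011]
force: [0.6, -0.3, -1.4]
gripper_width: 0.375
18.700000000000003
```

View pics/z7.png

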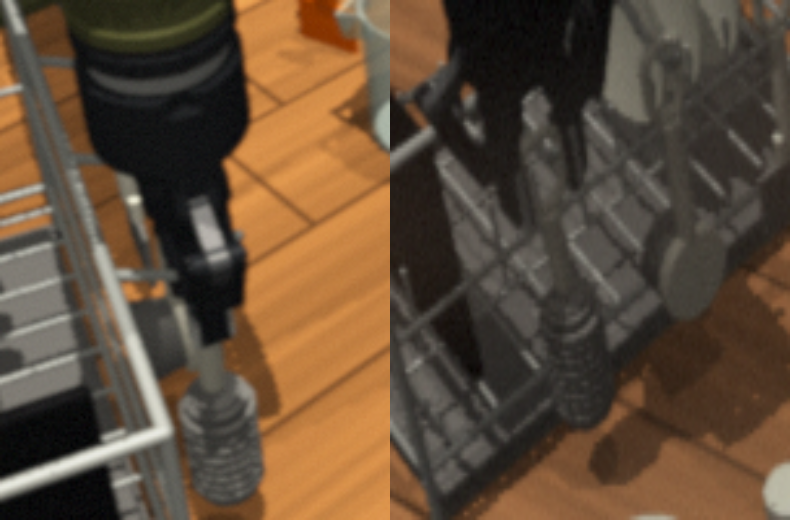

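The opening is 0.375, or 32 mm, so it is holding the 34 mm loop. Next I'll lift about 20 mm.

```bash
python3 -m jog '[[0,0,0.7,0,-1],[0,0,0.7,0,-1],[0,0,0.5,0,-1],[0,0,0,0,-1]]' 60; python3 - <<'E'
from h import *
for n in("side","scene"):
    snap(n,n+"3")
a=cv2.imread("pics/side3.png")[230:430,130:280];b=cv2.imread("pics/scene3.png")[160:280,100:230]
cv2.imwrite("pics/z8.png",np.hstack([cv2.resize(a,(390,520)),cv2.resize(b,(400,520))]))
E
```

```text
time: 3.72
ee_pos: [658.1, -201.3, 209.5]
eef_rot: [-3.099, 0.481, 0.01]
force: [0.9, -0.6, -0.6]
gripper_width: 0.379
```

View pics/z8.png

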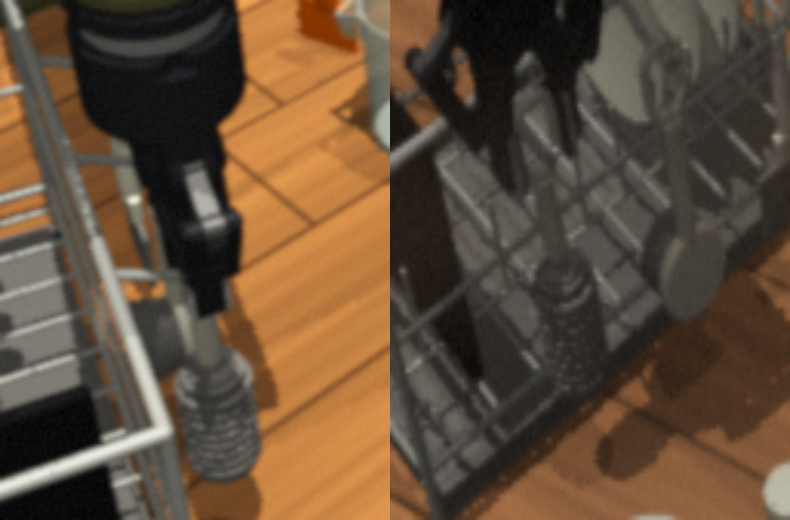

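The brush rose with the gripper by 21 mm, between the 14 mm needed and the 30 mm limit, and nothing is jammed. Now I'll draw it outwards along (0.33,0.94).

```bash
python3 -m jog '[[0.35,1.0,0,0,-1],[0.5,1.4,0,0,-1],[0.5,1.4,0,0,-1],[0.5,1.4,0,0,-1],[0.35,1.0,0,0,-1],[0,0,0,0,-1]]' 60; python3 - <<'E'
from h import *
for n in("side","scene"):
    snap(n,n+"4")
a=cv2.imread("pics/side4.png")[200:430,130:300];b=cv2.imread("pics/scene4.png")[140:290,80:240]
cv2.imwrite("pics/z9.png",np.hstack([cv2.resize(a,(390,520)),cv2.resize(b,(400,520))]))
E
```

```text
time: 4.58
ee_pos: [681.1, -133.1, 207.5]
eef_rot: [-3.098, 0.478, 0.014]
force: [0.2, -0.6, -0.7]
gripper_width: 0.375
```

View pics/z9.png

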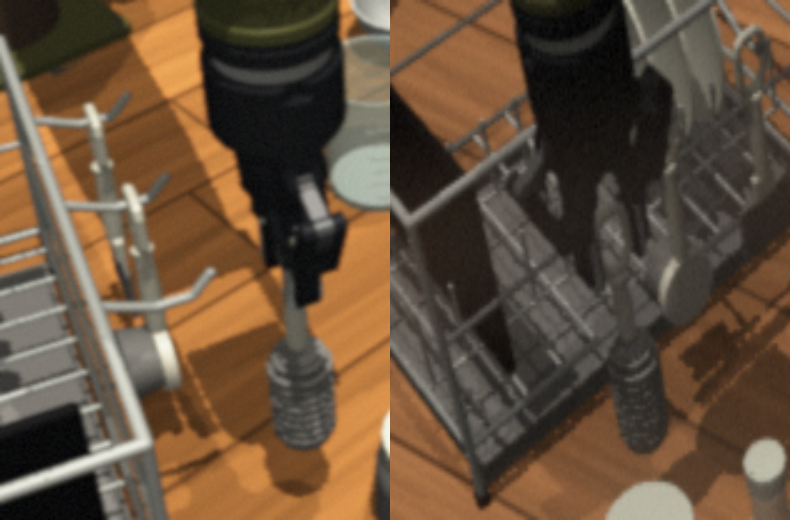

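The brush is clear of the hook. The other two utensils are still hanging. I'll raise it, then carry it to the jug.

```bash
python3 -m jog '[[0,0,1.5,0,-1],[0,0,3,0,-1],[0,0,3,0,-1],[0,0,3,0,-1],[0,0,1.5,0,-1],[-1,1.2,0,0,-1],[-2,2.3,0,0,-1],[-2.5,2.9,0,0,-1],[-2.5,2.9,0,0,-1],[-2.5,2.9,0,0,-1],[-2,2.4,0,0,-1],[-1,1.2,0,0,-1]]' 60
python3 -m jog '[[-1.5,1.8,0,0,-1],[-2,2.5,0,0,-1],[-1.5,1.8,0,0,-1],[-1,1.2,0,0,-1],[0,0,0,0,-1],[0,0,0,0,-1]]' 60
```

```text
time: 6.18
ee_pos: [533.8, 27.6, 325.9]
eef_rot: [-3.096, 0.489, 0.032]
force: [0.2, -0.8, -1.4]
gripper_width: 0.379
time: 6.92
ee_pos: [469.6, 104.1, 323.4]
eef_rot: [-3.097, 0.49, 0.037]
force: [0.7, -0.0, -0.1]
gripper_width: 0.379
```

```bash
python3 -m jog '[[-0.6,1.1,-1,0,-1],[-0.6,1.1,-1,0,-1],[0,0,0,0,-1],[0,0,0,0,-1]]' 60; python3 - <<'E'
from h import *
for n in("side","scene"):
    snap(n,n+"5")
a=cv2.imread("pics/side5.png")[130:310,230:360];b=cv2.imread("pics/scene5.png")[120:300,280:410]
cv2.imwrite("pics/z10.png",np.hstack([cv2.resize(a,(390,540)),cv2.resize(b,(390,540))]))
E
```

```text
time: 7.42
ee_pos: [457.1, 126.7, 300.8]
eef_rot: [-3.097, 0.493, 0.04]
force: [0.4, 0.5, -0.6]
gripper_width: 0.38
```

View pics/z10.png

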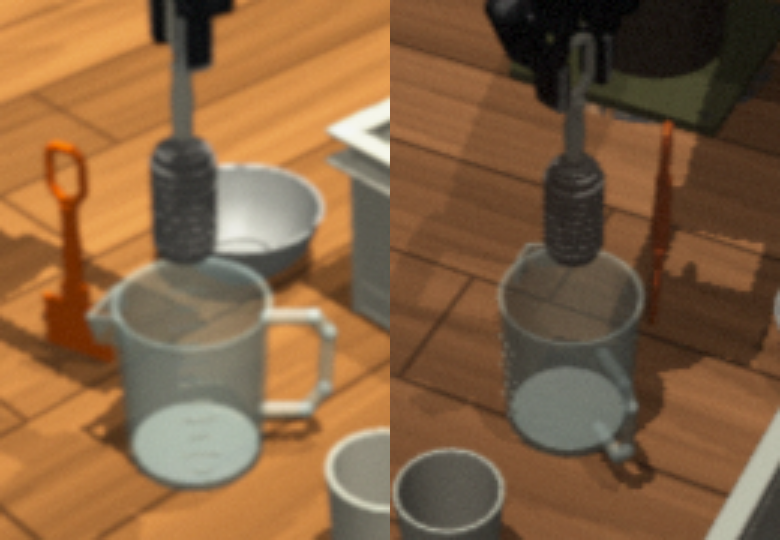

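```bash
python3 - <<'E'
from h import *
A=lambda x,y:(230+x/3-.3,130+y/3-.3);B=lambda x,y:(280+(x-390)/3-.3,120+y/3-.3)
for h,a,b in ((157,A(185,252),B(573,254)),(239,A(183,148),B(575,160)),(125,A(191,303),B(571,297)),(6,A(195,444),B(568,409))):
    print(h,plane("side",*a,h).round(1),plane("scene",*b,h).round(1),tri([ray("side",*a),ray("scene",*b)])[0].round(1))
E
```

```text
157 [449.8 130.1 157. ] [450.4 125.4 157. ] [453.7 126.9 160.4]
239 [457.3 124.9 239. ] [447.4 123.9 239. ] [453.6 126.  240.3]
125 [460.4 124.8 125. ] [459.9 128.8 125. ] [457.1 127.6 122. ]
6 [460.1 124.7   6. ] [457.8 127.4   6. ] [457.  126.8   3.8]
```

The brush hangs vertical at about (454,127), and the jug axis is at (457,127), so there is about 20 mm clearance all round. The tip is at z≈158, which means about 150 mm to go down.

```bash
python3 -m jog '[[0.3,0,-1,0,-1],[0,0,-2,0,-1],[0,0,-2,0,-1],[0,0,-2,0,-1],[0,0,-2,0,-1],[0,0,-2,0,-1],[0,0,-1,0,-1],[0,0,-0.5,0,-1],[0,0,0,0,-1],[0,0,0,0,-1]]' 60; python3 - <<'E'
from h import *
for n in("side","scene"):
    snap(n,n+"6")
a=cv2.imread("pics/side6.png")[130:310,230:360];b=cv2.imread("pics/scene6.png")[120:300,280:410]
cv2.imwrite("pics/z11.png",np.hstack([cv2.resize(a,(390,540)),cv2.resize(b,(390,540))]))
E
```

```text
time: 8.78
ee_pos: [457.8, 125.4, 163.6]
eef_rot: [-3.099, 0.496, 0.049]
force: [-0.0, 0.2, -0.8]
gripper_width: 0.378
```

View pics/z11.png

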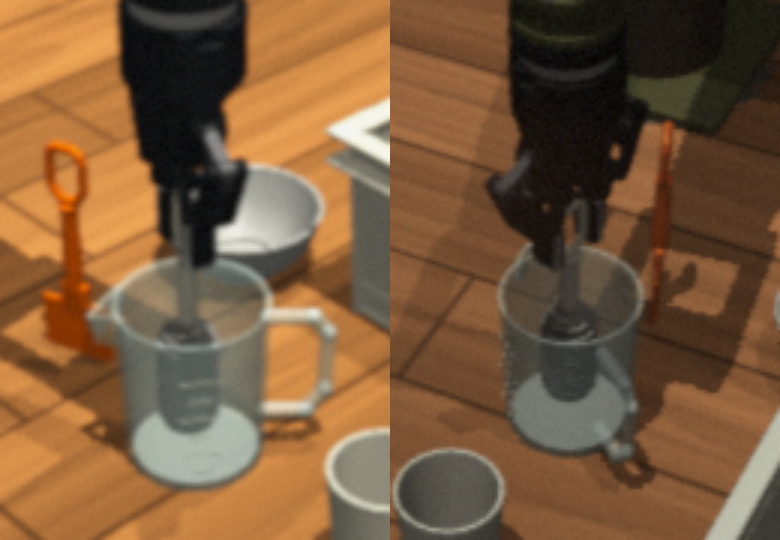

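```bash
python3 -m jog '[[0,0.1,-0.5,0,-1],[0,0,-0.4,0,-1],[0,0,0,0,-1],[0,0,0,0,-1]]' 60; python3 -m jog '[[0,0,-0.2,0,-1],[0,0,0,0,-1]]' 60;python3 -m jog '[[0,0,-0.2,0,-1],[0,0,0,0,-1]]' 60
```

```text
time: 9.38
ee_pos: [458.4, 126.6, 155.0]
eef_rot: [-3.098, 0.496, 0.046]
force: [-0.6, -0.4, -1.2]
gripper_width: 0.377
time: 9.62
ee_pos: [458.4, 126.6, 152.9]
eef_rot: [-3.098, 0.496, 0.046]
force: [0.8, -0.4, -1.0]
gripper_width: 0.378
time: 9.88
ee_pos: [458.5, 126.6, 150.8]
eef_rot: [-3.098, 0.496, 0.046]
force: [-0.0, 0.5, -0.6]
gripper_width: 0.379
```

```bash
python3 - <<'E'
from h import *
for n in("side","scene"):
    snap(n,n+"7")
a=cv2.imread("pics/side7.png")[130:310,230:360];b=cv2.imread("pics/scene7.png")[120:300,280:410]
cv2.imwrite("pics/z12.png",np.hstack([cv2.resize(a,(390,540)),cv2.resize(b,(390,540))]))
E
```

```text
(no output)
```

View pics/z12.png

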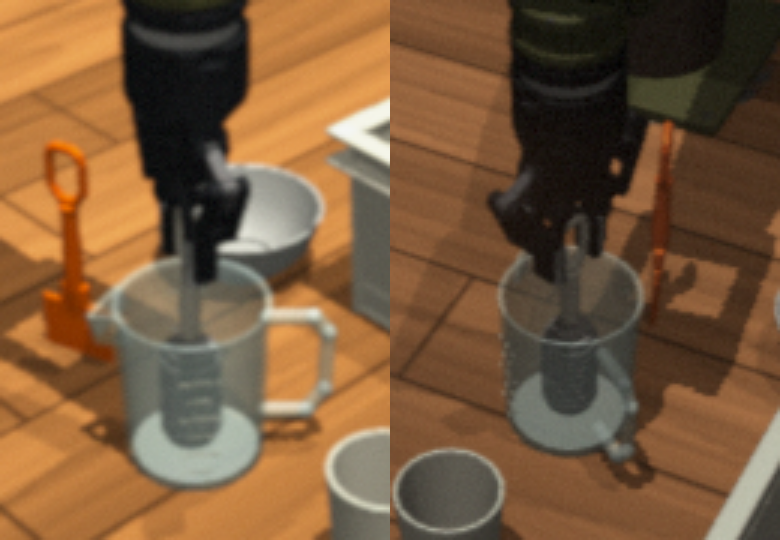

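No contact yet. I'll keep lowering in small steps.

```bash
for i in 1; do :; done; python3 -m jog '[[0,0,-0.15,0,-1],[0,0,0,0,-1]]' 60; python3 -m jog '[[0,0,-0.15,0,-1],[0,0,0,0,-1]]' 60;python3 -m jog '[[0,0,-0.15,0,-1],[0,0,0,0,-1]]' 60
```

```text
time: 10.22
ee_pos: [458.7, 126.6, 149.5]
eef_rot: [-3.098, 0.496, 0.045]
force: [0.6, -0.1, -0.6]
gripper_width: 0.376
time: 10.48
ee_pos: [459.2, 126.8, 149.1]
eef_rot: [-3.097, 0.496, 0.043]
force: [0.6, 0.1, -0.3]
gripper_width: 0.374
time: 10.72
ee_pos: [459.8, 127.1, 149.0]
eef_rot: [-3.097, 0.495, 0.041]
force: [0.0, 0.5, -0.1]
gripper_width: 0.382
```

```bash
python3 - <<'E'
from h import *
s=r.state();print(np.round(s["q"],3),s["force"],s["moment"],np.round(s["joint_efforts"],2))
E
```

```text
[ 0.149 -0.187  2.096  0.014  1.256  0.462] [ 0.01627562  0.48481287 -0.08111157] [-0.05992477 -0.05175552  0.01150714] [  0.04 -26.54 -35.38   0.07   0.1   -0.  ]
```

```bash
python3 -m jog '[[0,0,-0.3,0,-1]]' 60; python3 -m jog '[[0,0,-0.1,0,-1],[0,0,-0.2,0,-1]]' 60; python3 - <<'E'
from h import *
for n in("side","scene"):
    snap(n,n+"8")
a=cv2.imread("pics/side8.png")[130:310,230:360];b=cv2.imread("pics/scene8.png")[120:300,280:410]
cv2.imwrite("pics/z13.png",np.hstack([cv2.resize(a,(390,540)),cv2.resize(b,(390,540))]))
E
```

```text
time: 10.85
ee_pos: [460.9, 127.5, 148.8]
eef_rot: [-3.095, 0.495, 0.038]
force: [-4.6, 0.4, 21.0]
gripper_width: 0.373
time: 11.1
ee_pos: [461.4, 128.0, 148.8]
eef_rot: [-3.094, 0.495, 0.039]
force: [-4.6, -0.0, 13.1]
gripper_width: 0.381
```

View pics/z13.png

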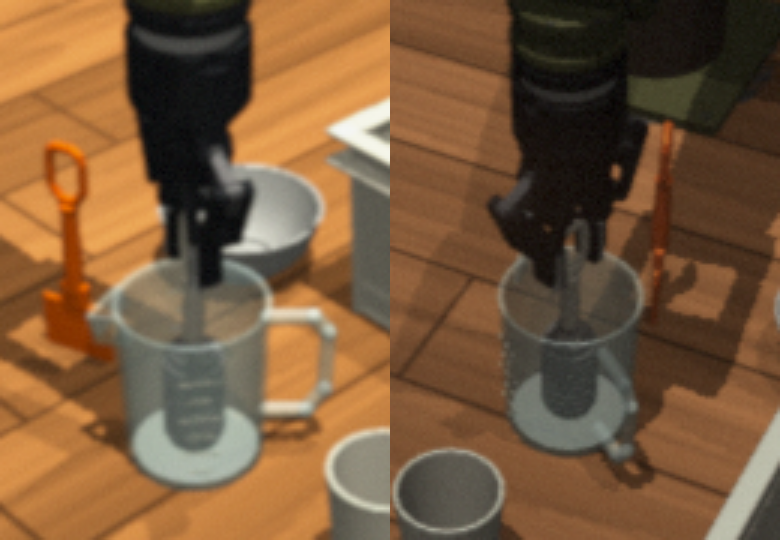

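The brush is on the floor of the jug: upward force is 21 N and TCP z is 148.8, against 149 expected. I'll relax, then open slowly.

```bash
python3 -m jog '[[0,0,0.05,0,-1],[0,0,0,0,-1],[0,0,0,0,-0.2],[0,0,0,0,-0.1],[0,0,0,0,0],[0,0,0,0,0.2],[0,0,0,0,0.5],[0,0,0,0,0.6],[0,0,0,0,0.6]]' 20; python3 - <<'E'
from h import *
for n in("side","scene"):
    snap(n,n+"9")
a=cv2.imread("pics/side9.png")[130:310,230:360];b=cv2.imread("pics/scene9.png")[120:300,280:410]
cv2.imwrite("pics/z14.png",np.hstack([cv2.resize(a,(390,540)),cv2.resize(b,(390,540))]))
E
```

```text
time: 12.32
ee_pos: [460.9, 127.8, 147.7]
eef_rot: [-3.095, 0.495, 0.04]
force: [0.4, -0.2, 0.2]
gripper_width: 0.798
```

View pics/z14.png

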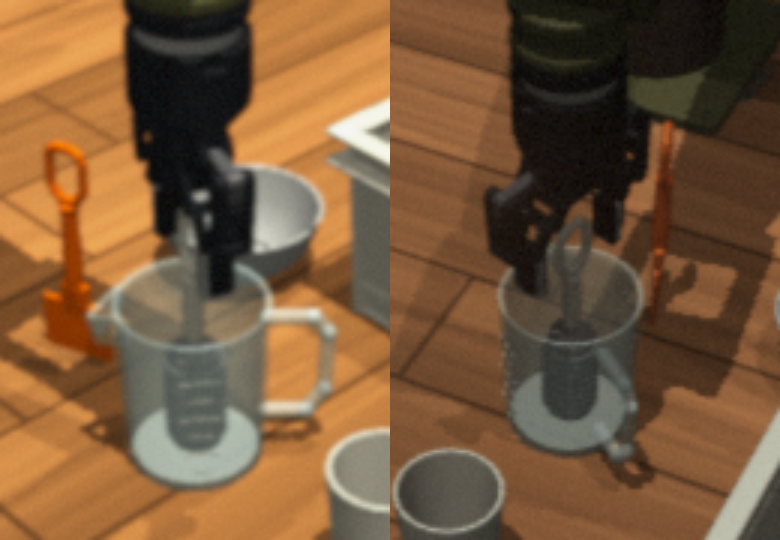

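The brush stands free and upright in the jug. I'll raise the tool straight up and check.

```bash
python3 -m jog '[[0,0,1,0,0.6],[0,0,2,0,0.6],[0,0,3,0,0.6],[0,0,3,0,0.6],[0,0,3,0,0.6],[0,0,3,0,0.6],[0,0,1,0,0.6],[0,0,0,0,0.6],[0,0,0,0,0.6],[0,0,0,0,0.6],[0,0,0,0,0.6]]' 20; python3 - <<'E'
from h import *
for n in("side","scene"):
    snap(n,n+"10")
a=cv2.imread("pics/side10.png");b=cv2.imread("pics/scene10.png")
cv2.imwrite("pics/z15.png",np.hstack([a[130:430,120:380],b[120:420,80:400]]))
A=cv2.absdiff(b,cv2.imread("pics/scene9.png"));print(A[230:].max())
E
```

```text
time: 13.8
ee_pos: [458.8, 127.5, 312.8]
eef_rot: [-3.096, 0.495, 0.045]
force: [-0.5, 0.1, -0.6]
gripper_width: 0.801
76
```

View pics/z15.png

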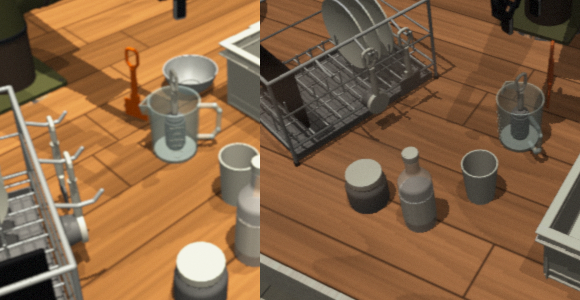

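```bash
python3 - <<'E'
from h import *
for n,bx in(("scene",(310,200,70,80)),("side",(255,215,90,85))):
    g=[cv2.cvtColor(cv2.imread(f"pics/{n}{k}.png"),6).astype(np.float32) for k in(("5","10"))]
    x,y,w,h=bx; s=slice(y+h//2,y+h),slice(x,x+w)
    print(n,cv2.phaseCorrelate(*[cv2.Laplacian(a,cv2.CV_32F)[s].copy() for a in g]))
A=lambda x,y:(120+x,130+y);B=lambda x,y:(80+x-260,120+y)
print("loop top",tri([ray("side",*A(174,72)),ray("scene",*B(519,77))]))
r.sign_off()
E
```

```text
scene ((-0.07096124382292857, 0.0038596997116790988), 0.7250648121039073)
side ((-0.10050568294665396, 0.4009410516911345), 0.8017330452247903)
loop top (array([463.00252213, 127.0998905 , 189.88215621]), [np.float64(1.1815806525111763), np.float64(1.1815806525110397)])
the job is handed in; nothing more can be done
```

I lifted the bottle brush about 21 mm off its end hook, drew it outwards and lowered it into the jug until it touched the bottom. I then let go, raised the tool clear and handed the job in, with about 14 s of robot time used.

- **Brush in the jug:** the final images show it standing upright and free. At contact the upward force was 21 N with the TCP at z = 148.8 mm, against 149 mm expected. The top of the loop now measures about z = 190 mm, against 193 mm expected, which is about what measuring from the pictures is good to.
- **Everything else:** the dish brush and scraper still hang on their hooks. In the pictures from before and after lowering, the jug had shifted less than half a pixel. The beaker, bowl, detergent and jar look unmoved, judged by eye only.
- **Small disagreements:** during contact the tool slid about 3 mm sideways in x while still gripping the brush. Two of the small steps onto the floor showed almost no force until I pushed a little further, which confirmed the contact.

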